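# Load the last egg into the classroom incubator

### The arm

A 6-joint arm with a two-finger parallel gripper is mounted at the origin on the work surface. World frame = base frame: x ahead of the robot, y to its left, z up, the work surface at z = 0. Lengths are in mm, angles in rad, forces in N, time in s.
With the tool pointing down it reaches from about 425 to 950 mm from the base axis. Payload 3.5 kg.
Tool frame: the origin (TCP) lies at the very end of the fingers, on their centre line; the grasp point (between the pads) lies env.hold_point_z behind it (env.hold_point_z is the distance from the TCP to the grasp point, in mm); y points along the fingers, z is the direction in which the jaws open and shut, and the axes are right-handed (so a half turn about y gives the same grasp; the last joint's range is limited). The gripper opens to 85 mm and grips with 20 to 120 N. Pads are 22 mm wide; open, the fingers measure 114 mm over their backs; the gripper's body (76 mm by 85 mm) begins 54 mm behind the grasp point. The pads swing forward as they close: fully open they stand 13 mm farther back than shut.
Start: joints at [1.168, 0.286, 1.577, -0, 1.279, -0.15], TCP at [168.792, 653.541, 231.325] pointing down, gripper open.
Joint ranges: [-2.77, 2.77], [-0.9, 2.22], [0.21, 2.48], [-1.53, 4.67], [0.24, 2.81], [-2.84, 2.84]. Speed limits (rad/s): [2.79, 2.79, 3.14, 3.14, 3.14, 3.14].

### API

Orientations are given as a unit quaternion [x, y, z, w].
In Python, from rig import env, imaging gives the robot as it stands.
- The arm moves only by the shell command python3 -m crank 'ROWS' [FORCE]. ROWS is text: rows parted by semicolons, each of 7 numbers parted by spaces: the shift along the world's x, y, z in mm, then the turn, a rotation vector about the world's x, y, z in rad, then the closure, from -1 (fully open) to 1 (shut), so that 0 is half open. In form: tx ty tz ax ay az grip; .... A call has 1 to 12 rows; each row is the pose to reach, as a shift and turn from the pose measured when the call began; what a row does not reach only later rows make up. A row lasts 1/10 s, in which the tool goes at most 50 mm and 8.59 degrees, less where a joint would pass 70% of its speed; a pose out of reach is approached as far as the arm can. A call with a gripper value outside its range is refused whole. The fingers move at their own pace and stop on an object; FORCE is the grip in N (left out, the last holds). Time passes only in rows, so rows that repeat a pose let the fingers close. It gives the time, the measured TCP pose, the force and the opening at its end, in the units of the state.
- env.get_obs(): the state, without advancing time (a new reading comes with each control period).
- imaging.grab_frame(name): name is "side" or "top"; returns a dict with "image" (400x640x3 uint8, red, green, blue), "fx", "fy", "cx", "cy" (pixels), "rvec" (rotation vector, rad) and "tvec" (3), from world to camera coordinates, as OpenCV has them. Camera axes: x right, y down, z forward; pixel columns grow to the right and rows downward; lengths in mm; the calibration is good to about 2 mm. A picture is of the moment at which its call begins. There is no depth.
- env.sign_off(): hands the job in, once; it reports no verdict.
The state is a dict: "t": time; "joint_positions": joint angles; "qd": joint speeds; "joint_efforts": joint torques, N m; "tcp_pos": TCP position; "ee_rot": TCP orientation; "contact_force": force on the tool from outside, world axes, zero at the start; "torque": the same for the moment, N m; "gripper_width": finger opening in mm.
Only numpy, scipy, OpenCV 4.12 (cv2) and the standard library are available. Lean on these libraries where they do the work, as an engineer would, in place of code of your own. Each camera call takes 0.05 s, during which the arm holds its last target. There are 200 camera calls.

### The job

Load the last egg, the brown one on the incubator's empty track: roll it gently along the track into the blue dimpled cup without picking it up, then press down on the egg lightly until the cup is sunk fully home, never hard enough to crack it. Then turn the thermostat dial so that its white pointer line points at the red mark, and leave the cream eggs, the yellow tub and the black torch where they are.

Things in the scene. Friction and masses are not known exactly. Their poses are not given: they have to be found in the camera images.
- egg_center (a point): centre of the brown hen's egg, 43 mm thick, 57 mm long, 60 g, fragile: cracks if the robot presses on it with over 30 N. It starts lying across the empty track, long axis along the track's y, centre 21.5 mm above the deck, and rolls along the track's x with a little rolling drag, so it stops soon after it is let go
- track_a: empty yellow track, 270 mm long (x), 70 wide (y). Origin: centre of its underside, 12 mm above the table; +x runs from the robot's side to the cup. Deck 38 mm above the origin (50 above the table) from x = -135 to 60 mm. Rails, inner faces at y = +-31 mm, stand 10 mm above the deck; near end: a 5 mm lip; from x = 115 mm on: a stop block 18 mm above the deck
- incubator: white incubator base, 310 x 244 mm, that holds three yellow tracks side by side, 73 mm apart; its walls stand 52 mm above the table. The empty track may be any of the three; the other two hold a cream egg each, tops about 22 mm above the deck. Origin: centre of its underside on the table
- pocket (a point): point at deck height over the middle of the cup's opening (track x = 85 mm, y = 0), which runs from track x = 60 to 110 mm. The blue oval dimple in it is 48 mm along the track, its sides slope 22 degrees to the middle and centre the egg lying on its side. With the cup up, the egg's centre rests 4.5 to 12.5 mm above this point
- cup (a joint): how far the cup has sunk on its plunger, m: 0 up, 0.010 fully home on a firm stop; starts between 0 and 0.003. The plunger yields to about 4 N, stays where it is left and does not sink under the egg's weight. The height of the firm stop differs from start to start by up to 5 mm and is not measured: it has to be felt
- dial (a joint): angle of the thermostat dial, rad, grows as it turns clockwise seen from above, range 0 to 4.7, starts between 1.1 and 1.7. At 0 the white pointer line points along the thermostat box's -x; the red mark lies at 2.4. It stays where it is left (friction about 0.05 N m)
- dial_grip (a point): point on the dial's axis at grip height, 37 mm above the thermostat box's top; turns with the dial. The black grip bar is 42 mm long along this point's x, 14 mm wide along its y, from 14 to 44 mm above the box's top; the white pointer line lies on the bar's top, on the point's -x half. Below the bar is a disc 44 mm across
- thermostat: white box 120 x 120 x 50 mm with the dial in the middle of its top, black tick marks and one wider red mark around it. Origin: centre of its underside on the table
- egg_b_center (a point): centre of a cream egg already loaded in a side track (leave it)
- egg_c_center (a point): centre of the other cream egg already loaded (leave it)
- tub: yellow modelling-clay tub, 60 mm across, 75 mm tall, standing beside the incubator; origin: centre of its underside (leave it)
- torch: black candling torch standing on end beside the incubator, 38 mm across, 115 mm tall; origin: centre of its underside (leave it)
Not all that is in view belongs to the job. What is meant by the thermostat is not pink, and is the larger of those in its own colour.

How it is judged (in metres and radians):
On the way, in this order (a step that is already met when the one before it is completed fails the run):
1. the brown egg is rolled into the cup (horizontal distance between egg_center and pocket below 0.006 m and z of egg_center in the frame of track_a below 0.0545 m), for 0.2 s.
2. the egg is pressed home: the cup is sunk fully (horizontal distance between egg_center and pocket below 0.006 m and value of joint cup above 0.0085 m), for 0.1 s.
3. the dial points at the red mark (value of joint dial between 2.25 and 2.55 rad), for 0.2 s.
At the end, for the whole second after the job is handed in: the brown egg lies still in the cup, its centre within 6 mm of the middle of the opening seen from above; the cup is sunk to within 1.5 mm of fully home; the dial stands within 0.15 rad of the red mark; nothing touches the robot (all of step 2 and all of step 3 and z of egg_center in the frame of track_a below 0.0545 m and linear speed of egg below 0.02 m/s).
It fails at once if the brown egg is cracked: the robot presses on it with more than 30 N (contact force between any of the fingers, the arm and egg above 30 N).
It fails at once if the brown egg is shot along the track (faster than 0.6 m/s) (linear speed of egg above 0.6 m/s).
It fails at once if the brown egg is lifted (its centre more than 15 mm above its height on the deck) (z of egg_center in the frame of track_a above 0.0745 m).
It fails at once if a cream egg is moved by more than 12 mm (distance of any of egg_b_center, egg_c_center from where it was at the start of the episode above 0.012 m).
It fails at once if the tub or the torch is moved by more than 20 mm (distance of any of tub, torch from where it was at the start of the episode above 0.02 m).
It also fails if it takes over 48 s, if anything falls off the work surface, if the arm or the gripper's body presses on something with over 40 N, if the wrist force passes 120 N, or if a joint passes its speed limit or range.

## Working session

There is one attempt and no reset: what is moved stays moved. The work goes in short steps, Python scripts to look and compute and a shell command to move; the robot and the scene stay as the last step left them, time stands still between calls to the robot, and variables do not carry over. Pictures are saved under pics/ and viewed, about 8 in all and at most 12, crops included, and the job is handed in when it is done.

```bash
ls; mkdir -p pics
cat > h.py <<'E'
import numpy as np, cv2
from rig import env, imaging
def grab(n,save=None):
    f=imaging.grab_frame(n)
    if save: cv2.imwrite('pics/'+save,f['image'][:,:,::-1])
    return f
def ray(f,u,v,z):
    R=cv2.Rodrigues(np.array(f['rvec'],float))[0]; t=np.array(f['tvec'],float).ravel()
    c=-R.T@t; d=R.T@np.array([(u-f['cx'])/f['fx'],(v-f['cy'])/f['fy'],1.])
    return c+d*(z-c[2])/d[2]
def proj(f,p):
    K=np.array([[f['fx'],0,f['cx']],[0,f['fy'],f['cy']],[0,0,1.]])
    return cv2.projectPoints(np.array(p,float).reshape(-1,3),np.array(f['rvec'],float),np.array(f['tvec'],float),K,None)[0].reshape(-1,2)
E
python3 - <<'E'
from h import *
for n in('top','side'):
    f=grab(n,n+'0.png'); R=cv2.Rodrigues(np.array(f['rvec'],float))[0]; print(n,f['fx'],-R.T@np.array(f['tvec'],float).ravel())
o=env.get_obs();print(o,env.hold_point_z)
E
```

```text
pics
top 520.0897766279301 [ 429.46594124  -13.06023993 1187.44961794]
side 434.6824763849025 [206.95174697 498.38576    837.4407365 ]
{'t': 0.1, 'joint_positions': array([ 1.16800760e+00,  2.87097723e-01,  1.57803399e+00,  3.15903622e-06,
        1.27860258e+00, -1.50000103e-01]), 'qd': array([-0.00082141, -0.00189587, -0.00249275,  0.00089741,  0.00062249,
       -0.0006513 ]), 'joint_efforts': array([ 2.08421084e-04, -4.07293153e+01, -2.93700331e+01, -1.33685694e-04,
        3.33958531e-03,  6.18833997e-07]), 'tcp_pos': array([168.55553166, 653.00141657, 230.06989692]), 'ee_rot': array([ 0.70219381, -0.08934442,  0.08892911, -0.7007375 ]), 'contact_force': array([-0.61475437,  0.21066464, -0.18235213]), 'torque': array([-0.01262069, -0.00730078, -0.05435624]), 'gripper_width': 85.31364822076762} 18.700000000000003
```

View pics/top0.png

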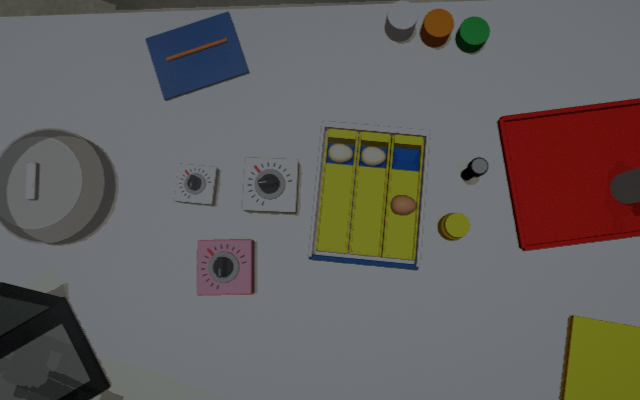

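View pics/side0.png

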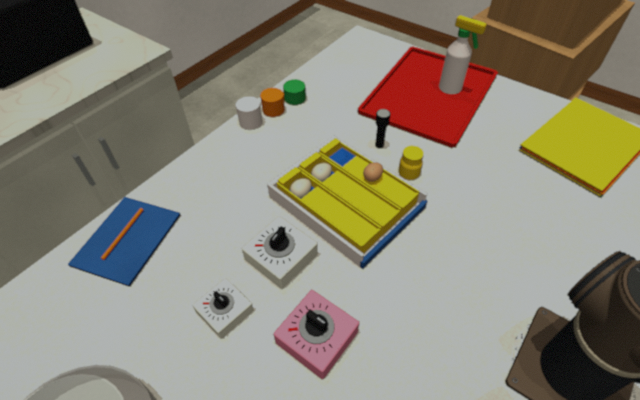

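The top view shows the larger white thermostat at px (270,184) and the brown egg at (403,204) in the right-hand track. The blue cup is at (406,159), the tub at (455,226) and the torch at (475,170). Next I'll measure these positions.

Run:
```python
from h import *
f=grab('top'); im=f['image']; hsv=cv2.cvtColor(im,cv2.COLOR_RGB2HSV); H,S,V=cv2.split(hsv)
def blob(m,x0,x1,y0,y1,z,name):
    k=np.zeros(m.shape,np.uint8); k[y0:y1,x0:x1]=m[y0:y1,x0:x1]
    n,l,s,c=cv2.connectedComponentsWithStats(k); i=1+np.argmax(s[1:,4]); 
    ys,xs=np.where(l==i); r=cv2.minAreaRect(np.c_[xs,ys].astype(np.float32)); 
    B=cv2.boxPoints(r); W=np.array([ray(f,*p,z)[:2] for p in B])
    print(name,s[i,4],c[i].round(1),ray(f,*c[i],z).round(1),'box',W.round(0).tolist(), np.linalg.norm(np.diff(W,axis=0),axis=1).round(0)); return l==i
yel=((H>22)&(H<35)&(S>150)).astype(np.uint8)
blob(((H<20)&(S>70)&(V>100)).astype(np.uint8),385,425,185,225,71.5,'egg')
blob(((H>100)&(H<130)&(S>120)).astype(np.uint8),385,430,140,180,50,'cup')
blob(yel,384,430,120,280,50,'trackA')
k=cv2.morphologyEx(yel,cv2.MORPH_CLOSE,np.ones((25,25)));blob(k,310,432,115,280,55,'tracks')
blob((V>130).astype(np.uint8)|0,236,304,150,220,50,'thermo')
blob((V<70).astype(np.uint8),250,290,165,205,94,'dialbar')
blob(((H<10)|(H>170)).astype(np.uint8)*(S>100)*1,245,295,155,215,50,'red')
c=np.hstack([cv2.resize(im[150:220,235:305],(560,560),interpolation=cv2.INTER_CUBIC)[:,:]])
cv2.imwrite('pics/dial.png',c[:,:,::-1])
```

```text
egg 217 [403.3 203.7] [ 552.7 -164.3   71.5] box [[540.0, -144.0], [568.0, -145.0], [567.0, -188.0], [538.0, -187.0]] [28. 43. 28.]
cup 555 [405.7 158.9] [ 655.1 -177.    50. ] box [[635.0, -145.0], [682.0, -151.0], [675.0, -209.0], [628.0, -203.0]] [47. 59. 47.]
trackA 3251 [400.7 200.2] [ 563.  -161.8   50. ] box [[436.0, -120.0], [713.0, -131.0], [710.0, -218.0], [433.0, -204.0]] [278.  87. 277.]
tracks 12336 [371.4 194.5] [576.8 -97.7  55. ] box [[458.0, 29.0], [730.0, -3.0], [699.0, -254.0], [430.0, -215.0]] [273. 253. 272.]Traceback (most recent call last):
  File "<stdin>", line 14, in <module>
  File "<stdin>", line 5, in blob
    return _wrapfunc(a, 'argmax', axis=axis, out=out, **kwds)
    return bound(*args, **kwds)
ValueError: attempt to get argmax of an empty sequence
```

Run:
```python
from h import *
f=grab('top'); im=f['image']
g=np.clip(im.astype(float)*1.8,0,255).astype(np.uint8)
a=cv2.resize(g[115:275,305:435],(487,600),interpolation=cv2.INTER_CUBIC)
b=cv2.resize(g[150:220,238:303],(300,323),interpolation=cv2.INTER_CUBIC)
c=np.zeros((600,800,3),np.uint8); c[:,:487]=a; c[:323,490:790]=b
cv2.imwrite('pics/c1.png',c[:,:,::-1])
print(im[184,246],im[204,403],im[184,270],im[200,340])
```

```text
[112 116 120] [112  94  67] [31 32 33] [112 116  31]
```

View pics/c1.png

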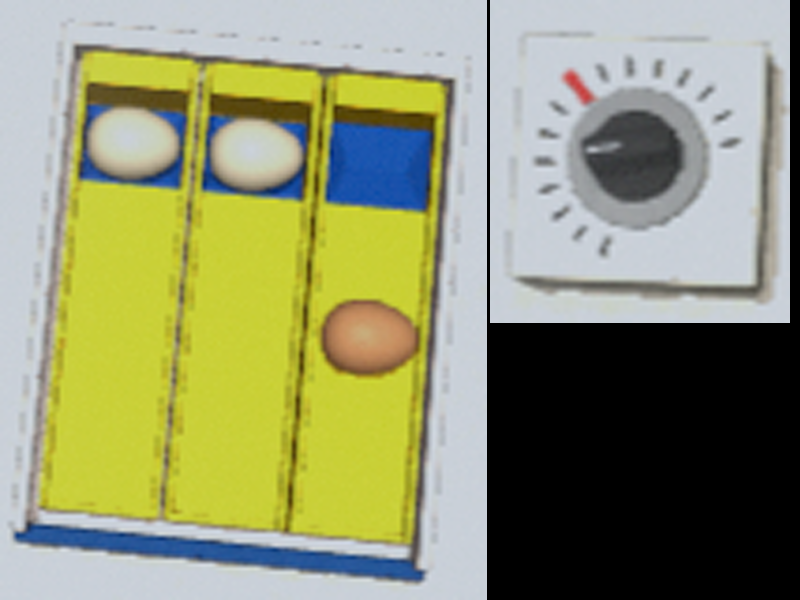

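Run:
```python
from h import *
from scipy.spatial.transform import Rotation as Rt
f=grab('top')
A=lambda x,y,z: ray(f,305+x/3.75-.5*(1-1/3.75),115+y/3.75,z)[:2].round(1)
D=lambda x,y,z: ray(f,238+(x-490)/4.615,150+y/4.615,z)[:2].round(1)
print('cup near',A(327,202,50),A(429,210,50),'cup far',A(332,122,50),A(433,130,50))
print('blocktop near',A(330,107,68),A(435,115,68),'far',A(328,70,68),A(445,80,68))
print('track near L/R',A(289,530,55),A(408,543,55))
print('gaps',A(201,60,60),A(163,518,60),'|',A(325,72,60),A(289,528,60))
print('incub',A(65,20,52),A(470,60,52),A(18,525,52),A(422,570,52))
print('egg',A(369,338,71.5),'L',A(321,338,71.5),'R',A(417,338,71.5))
print('box',[D(*p,50).tolist() for p in[(525,35),(770,42),(760,288),(515,277)]],'disc',D(637,157,60),'red',D(578,87,50),'line',D(585,148,94),D(620,146,94))
o=env.get_obs(); print(Rt.from_quat(o['ee_rot']).as_matrix().round(3))
```

```text
cup near [ 633.5 -145.4] [ 626.9 -205.2] cup far [ 681.5 -150.4] [ 674.9 -209.9]
blocktop near [ 686.5 -147.4] [ 679.9 -208.4] far [ 708.7 -147.2] [ 700.6 -215.3]
track near L/R [ 441.5 -114.8] [ 432.2 -182.8]
gaps [719.1 -73.5] [450.3 -42.3] | [ 709.6 -146.3] [ 442.6 -114.4]
incub [748.2   6.5] [ 716.2 -233.6] [448.7  41.5] [ 416.6 -190.6]
egg [ 549.6 -163.6] L [ 550.4 -136. ] R [ 548.9 -191.1]
box [[668.7, 179.1], [661.7, 60.7], [542.6, 67.9], [551.3, 184.8]] disc [605.9 124.5] red [642.4 153.7] line [605.5 144.4] [606.  128.2]
[[ 0.968 -0.     0.25 ]
 [-0.25  -0.001  0.968]
 [-0.    -1.    -0.001]]
```

```bash
python3 -m crank '331 -403 0 0 0 0.137 0.5;331 -403 0 0 0 0.137 0.5;331 -403 0 0 0 0.137 0.5;331 -403 0 0 0 0.137 0.5;331 -403 0 0 0 0.137 0.5;331 -403 0 0 0 0.137 0.5;331 -403 0 0 0 0.137 0.5;331 -403 0 0 0 0.137 0.5;331 -403 0 0 0 0.137 0.5;331 -403 0 0 0 0.137 0.5;331 -403 0 0 0 0.137 0.5' 30
```

```text
t: 1.35
tcp_pos: [501.8, 247.0, 230.8]
ee_rot: [0.706, -0.042, 0.042, -0.705]
contact_force: [0.7, -0.3, 0.9]
gripper_width: 21.5
```

```bash
python3 -m crank '-6 -405 0 0 0 0 0.5;-6 -405 0 0 0 0 0.5;-6 -405 0 0 0 0 0.5;-6 -405 0 0 0 0 0.5;-6 -405 0 0 0 0 0.5;-6 -405 0 0 0 0 0.5;-6 -405 0 0 0 0 0.5;-6 -405 0 0 0 0 0.5;-6 -405 0 0 0 0 0.5;-6 -405 -110 0 0 0 0.5;-6 -405 -110 0 0 0 0.5;-6 -405 -110 0 0 0 0.5'
python3 - <<'E'
from h import *
from scipy.spatial.transform import Rotation as Rt
f=grab('side'); o=env.get_obs(); print(o['tcp_pos'],o['joint_positions'],Rt.from_quat(o['ee_rot']).as_matrix().round(3))
a=f['image'][120:280,250:450]; cv2.imwrite('pics/s1.png',cv2.resize(a,(750,600),interpolation=cv2.INTER_CUBIC)[:,:,::-1])
print(proj(f,[[549.6,-163.6,71.5],[655,-177,50],o['tcp_pos']]))
E
```

```text
t: 2.55
tcp_pos: [491.6, -155.3, 114.5]
ee_rot: [-0.704, 0.046, -0.038, 0.707]
contact_force: [-0.7, 1.3, -1.1]
gripper_width: 21.6
[ 492.55519512 -155.71017732  115.7545831 ] [-5.02224544e-01  7.19178718e-02  2.04952822e+00 -1.29954499e-03
  1.02914202e+00 -1.95324375e+00] [[ 0.993 -0.008  0.119]
 [-0.119  0.003  0.993]
 [-0.009 -1.     0.002]]
[[373.50858448 171.00010854]
 [340.97639048 156.44542392]
 [394.28292286 170.16066861]]
```

View pics/s1.png

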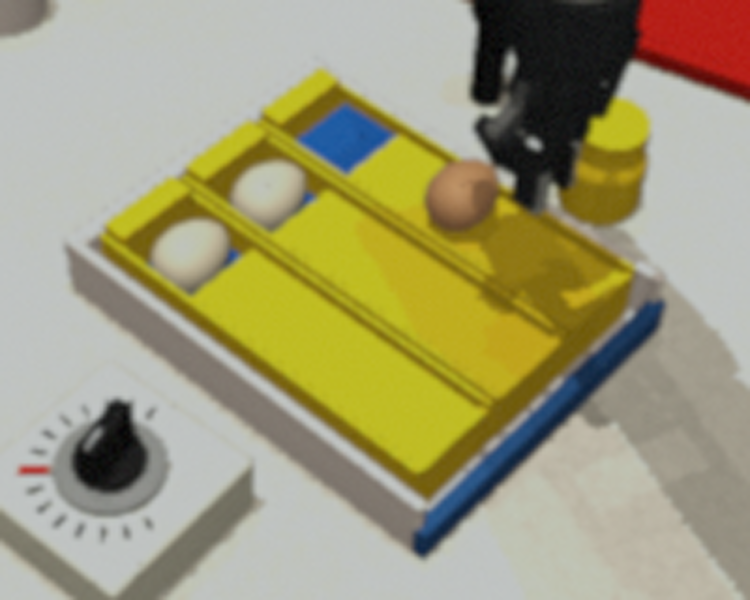

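The side crop shows the egg at (462,195), which is full px (373,172), and its projection agrees. The cup matches too. The fingers are behind the egg, so I'll descend.

```bash
python3 -m crank '2 0 -30 0.009 0 0 0.5;2 0 -54 0.009 0 0 0.5;2 0 -54 0.009 0 0 0.5;2 0 -54 0.009 0 0 0.5'; python3 -m crank '8 -1 0 0 0 0 0.5;16 -2 0 0 0 0 0.5;22 -2.6 0 0 0 0 0.5;28 -3.3 0 0 0 0 0.5;34 -4 0 0 0 0 0.5;40 -4.7 0 0 0 0 0.5;46 -5.4 0 0 0 0 0.5;46 -5.4 0 0 0 0 0.5'
python3 - <<'E'
from h import *
f=grab('side','s2.png'); im=f['image']; H,S,V=cv2.split(cv2.cvtColor(im,cv2.COLOR_RGB2HSV))
m=((H<17)&(S>60)&(V>60)); m[:, :320]=0; m[:,400:]=0; m[:140]=0; m[200:]=0
n,l,s,c=cv2.connectedComponentsWithStats(m.astype(np.uint8)); i=1+np.argmax(s[1:,4]); print(s[i],c[i],ray(f,*c[i],71.5))
E
```

```text
t: 3.0
tcp_pos: [496.0, -156.0, 63.9]
ee_rot: [-0.702, 0.044, -0.04, 0.71]
contact_force: [0.2, 0.3, 0.1]
gripper_width: 21.4
t: 3.8
tcp_pos: [542.8, -161.5, 63.9]
ee_rot: [-0.702, 0.044, -0.04, 0.71]
contact_force: [0.5, -0.5, -0.7]
gripper_width: 21.2
[355 162  13  13  98] [360.06122449 169.42857143] [ 579.05262073 -148.78944123   71.5       ]
```

```bash
python3 -m crank '5 -0.7 0 0 0 0 0.5;10 -1.4 0 0 0 0 0.5;15 -2.1 0 0 0 0 0.5;20 -2.8 0 0 0 0 0.5;25 -3.5 0 0 0 0 0.5;30 -4.2 0 0 0 0 0.5;35 -4.9 0 0 0 0 0.5;40 -5.6 0 0 0 0 0.5;44 -6.2 0 0 0 0 0.5;48 -6.8 0 0 0 0 0.5;52 -7.4 0 0 0 0 0.5;52 -7.4 0 0 0 0 0.5'
python3 - <<'E'
from h import *
f=grab('side','s3.png'); print(env.get_obs()['tcp_pos'])
cv2.imwrite('pics/s3c.png',cv2.resize(f['image'][120:220,290:410],(720,600),interpolation=cv2.INTER_CUBIC)[:,:,::-1])
E
```

```text
t: 5.05
tcp_pos: [594.8, -168.9, 63.9]
ee_rot: [-0.702, 0.044, -0.039, 0.71]
contact_force: [0.0, 0.1, -0.6]
gripper_width: 21.7
[ 594.50468406 -168.87706093   63.78146701]
```

View pics/s3c.png

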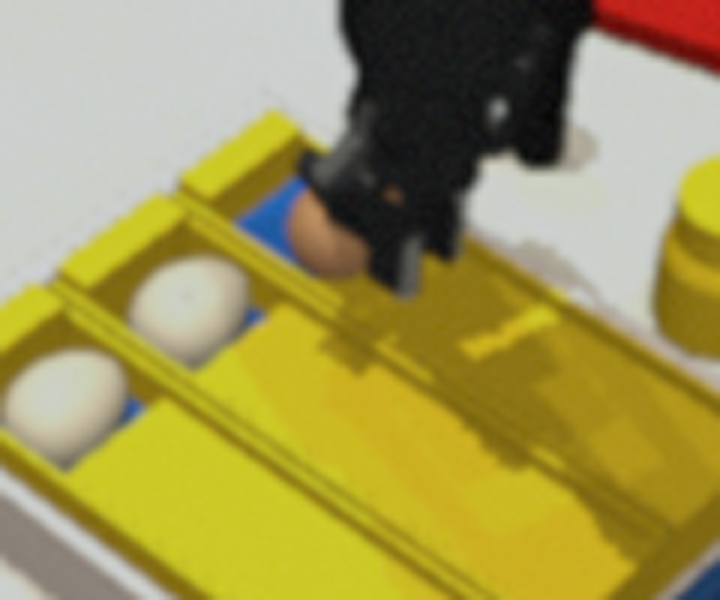

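The egg, at crop (325,235), is just entering the cup. I'll push a little further, then withdraw and look from above.

```bash
python3 -m crank '4 -0.5 0 0 0 0 0.5;8 -1 0 0 0 0 0.5;12 -1.5 0 0 0 0 0.5;16 -2 0 0 0 0 0.5;19 -2.3 0 0 0 0 0.5;22 -2.6 0 0 0 0 0.5;24 -2.8 0 0 0 0 0.5;24 -2.8 0 0 0 0 0.5'; python3 -m crank '-20 2 0 0 0 0 0.5;-50 6 10 0 0 0 0.5;-100 12 40 0 0 0 1;-145 18 60 0 0 0 1;-145 18 60 0 0 0 1;-145 18 60 0 0 0 1'
python3 - <<'E'
from h import *
for n in('top','side'):
    f=grab(n,n+'4.png'); im=f['image']; p=proj(f,[[655.5,-177.3,57]])[0]; print(n,p)
    x,y=p.round().astype(int); g=np.clip(im[y-25:y+25,x-30:x+30].astype(float)*1.5,0,255).astype(np.uint8)
    c=cv2.resize(g,(480,400),interpolation=cv2.INTER_CUBIC); a=c if n=='top' else np.vstack([a,c])
    H,S,V=cv2.split(cv2.cvtColor(im,cv2.COLOR_RGB2HSV)); m=((H<20)&(S>60)&(V>50)); k=np.zeros_like(m); k[y-25:y+25,x-30:x+30]=m[y-25:y+25,x-30:x+30]
    nn,l,s,cc=cv2.connectedComponentsWithStats(k.astype(np.uint8)); i=1+np.argmax(s[1:,4]); print(s[i],cc[i],ray(f,*cc[i],58))
cv2.imwrite('pics/c4.png',cv2.resize(a,(360,600))[:,:,::-1])
E
```

```text
t: 5.9
tcp_pos: [618.8, -171.7, 63.8]
ee_rot: [-0.702, 0.044, -0.039, 0.71]
contact_force: [-0.1, -0.3, 0.3]
gripper_width: 21.4
t: 6.5
tcp_pos: [473.4, -153.8, 124.8]
ee_rot: [-0.702, 0.043, -0.04, 0.709]
contact_force: [1.1, 0.1, 0.2]
gripper_width: 0.0
top [406.23326169 158.03237635]
[393 148  24  20 371] [404.23180593 157.39892183] [ 656.85357164 -172.81760074   58.        ]
side [340.94775144 154.33935219]
[330 146  20  18 249] [339.79116466 153.81927711] [ 658.43025652 -176.26008835   58.        ]
```

View pics/c4.png

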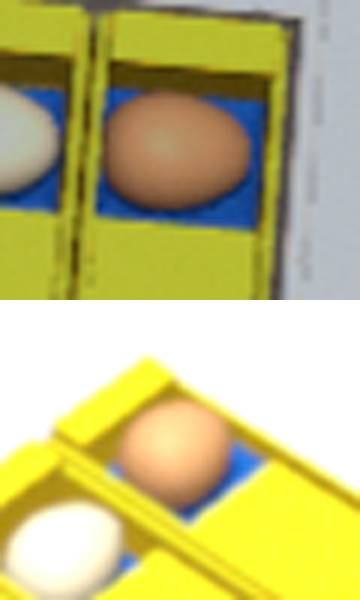

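The egg is in the cup: crop (176,152) in the top view and (175,450) in the side view, with the centre within about 2–3 mm. Next I'll press down in small steps and watch the force.

```bash
python3 -m crank '50 -6 0 0 0 0 1;100 -12 0 0 0 0 1;150 -18 0 0 0 0 1;183 -21.7 0 0 0 0 1;183 -21.7 -20 0 0 0 1;183 -21.7 -30 0 0 0 1;183 -21.7 -34 0 0 0 1;183 -21.7 -34 0 0 0 1;183 -21.7 -34 0 0 0 1'; python3 -m crank '0 0 -1 0 0 0 1;0 0 -2 0 0 0 1;0 0 -3 0 0 0 1;0 0 -4 0 0 0 1;0 0 -5 0 0 0 1;0 0 -5 0 0 0 1'
```

```text
t: 7.5
tcp_pos: [657.5, -175.8, 90.2]
ee_rot: [-0.702, 0.044, -0.04, 0.709]
contact_force: [0.0, -0.9, 0.0]
gripper_width: -0.3
t: 8.1
tcp_pos: [657.3, -175.8, 85.0]
ee_rot: [-0.702, 0.044, -0.04, 0.71]
contact_force: [-0.2, -1.4, 0.2]
gripper_width: -0.4
```

```bash
python3 -m crank '0 0 -1 0 0 0 1;0 0 -2 0 0 0 1;0 0 -2 0 0 0 1'; python3 -m crank '0 0 -1 0 0 0 1;0 0 -2 0 0 0 1;0 0 -2 0 0 0 1';python3 -m crank '0 0 -1 0 0 0 1;0 0 -2 0 0 0 1;0 0 -2 0 0 0 1'
```

```text
t: 8.4
tcp_pos: [657.7, -175.9, 83.7]
ee_rot: [-0.702, 0.043, -0.04, 0.709]
contact_force: [-0.5, 0.8, 3.1]
gripper_width: 0.2
t: 8.7
tcp_pos: [657.9, -176.2, 82.0]
ee_rot: [-0.703, 0.043, -0.04, 0.709]
contact_force: [-0.9, -0.4, 3.7]
gripper_width: -0.1
t: 9.0
tcp_pos: [657.9, -176.4, 79.9]
ee_rot: [-0.703, 0.043, -0.04, 0.709]
contact_force: [-0.4, -1.1, 3.4]
gripper_width: -0.1
```

```bash
python3 -m crank '0 0 -1 0 0 0 1;0 0 -2 0 0 0 1;0 0 -2 0 0 0 1' | sed -n '2p;4p'; python3 -m crank '0 0 -1 0 0 0 1;0 0 -1 0 0 0 1'| sed -n '2p;4p'
```

```text
tcp_pos: [657.8, -176.4, 77.7]
contact_force: [-0.8, -0.2, 3.8]
tcp_pos: [657.7, -176.4, 76.4]
contact_force: [-0.1, -0.6, 2.9]
```

```bash
python3 -m crank '0 0 -1 0 0 0 1;0 0 -1 0 0 0 1' | sed -n '2p;4p'
```

```text
tcp_pos: [657.7, -176.4, 75.2]
contact_force: [0.0, -0.2, 3.1]
```

```bash
python3 -m crank '0 0 -0.7 0 0 0 1;0 0 -0.7 0 0 0 1' | sed -n '2p;4p'
```

```text
tcp_pos: [657.8, -176.4, 74.7]
contact_force: [-0.1, -0.2, 4.7]
```

```bash
python3 -m crank '0 0 -0.7 0 0 0 1;0 0 -0.7 0 0 0 1' | sed -n '2p;4p'
```

```text
tcp_pos: [658.0, -176.4, 74.7]
contact_force: [-1.2, -0.3, 5.5]
```

```bash
python3 -m crank '0 0 -1 0 0 0 1;0 0 -1.6 0 0 0 1;0 0 -1.6 0 0 0 1' | sed -n '2p;4p'
```

```text
tcp_pos: [658.6, -176.4, 74.6]
contact_force: [-1.6, 0.6, 8.7]
```

```bash
python3 -m crank '0 0 -1.5 0 0 0 1;0 0 -2.5 0 0 0 1;0 0 -2.5 0 0 0 1' | sed -n '2p;4p'
```

```text
tcp_pos: [659.5, -176.4, 74.7]
contact_force: [-2.3, 1.3, 11.4]
```

The cup is on its firm stop: 11 N with no further sinking, after about 9.3 mm of travel. Now I'll retract and go above the dial, turning the jaws to match the bar.

```bash
python3 -m crank '-1 0 3 0 0 0 1;-1 0 12 0 0 0 1;0 0 50 0 0 0 1;0 0 90 0 0 0 0.2;0 0 90 0 0 0 0.2'; python3 -m crank '-53 40 0 0 0 -0.14 0.2;-53 80 0 0 0 -0.28 0.2;-53 120 0 0 0 -0.42 0.2;-53 160 0 0 0 -0.57 0.2;-53 200 0 0 0 -0.71 0.2;-53 240 0 0 0 -0.85 0.2;-53 280 0 0 0 -0.99 0.2;-53 300 0 0 0 -1.13 0.2;-53 300 0 0 0 -1.27 0.2;-53 300 0 0 0 -1.417 0.2;-53 300 0 0 0 -1.417 0.2;-53 300 0 0 0 -1.417 0.2'
python3 - <<'E'
from h import *
from scipy.spatial.transform import Rotation as Rt
o=env.get_obs(); print(o['tcp_pos'],o['joint_positions'].round(2),Rt.from_quat(o['ee_rot']).as_matrix().round(3))
f=grab('top');g=grab('side')
a=cv2.resize(f['image'][130:180,376:436],(480,400),interpolation=cv2.INTER_CUBIC); 
b=cv2.resize(g['image'][180:300,200:360],(533,400),interpolation=cv2.INTER_CUBIC)
c=np.hstack([a,b]); c=cv2.resize(c,(800,316)); cv2.imwrite('pics/c5.png',c[:,:,::-1])
t=o['tcp_pos']; print(proj(g,[t,[606,123.8,94]]))
E
```

```text
t: 11.2
tcp_pos: [663.0, -177.7, 172.1]
ee_rot: [-0.704, 0.038, -0.045, 0.708]
contact_force: [-0.1, 0.0, 0.9]
gripper_width: 28.0
t: 12.4
tcp_pos: [609.5, 122.3, 171.2]
ee_rot: [0.511, -0.487, 0.494, -0.508]
contact_force: [0.1, -0.4, -0.1]
gripper_width: 33.8
[609.50121085 122.33449373 171.19255659] [ 0.04  0.22  1.77 -0.01  1.15  0.  ] [[ 0.039  0.005  0.999]
 [-0.999 -0.01   0.039]
 [ 0.01  -1.     0.004]]
[[274.63608464 207.6598254 ]
 [278.87021402 231.96301325]]
```

View pics/c5.png

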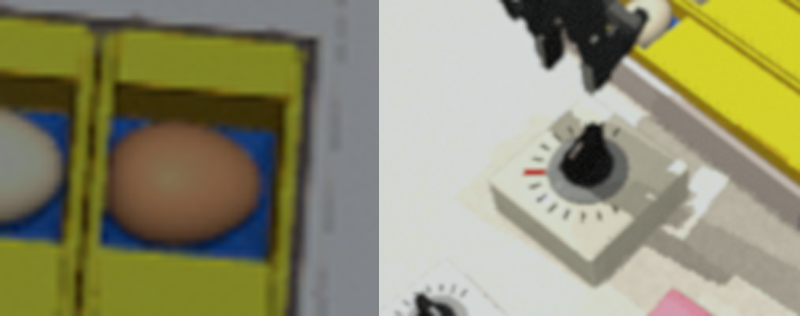

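The egg still sits centred in the sunken cup at crop (183,183). The jaws are aligned over the bar, seen at (590,135). I'll descend and grip lightly.

```bash
python3 -m crank '-3.5 1.5 -30 0 0 0 0.2;-3.5 1.5 -60 0 0 0 0.2;-3.5 1.5 -85 0 0 0 0.2;-3.5 1.5 -95 0 0 0 0.2;-3.5 1.5 -99 0 0 0 0.2;-3.5 1.5 -99 0 0 0 0.2'; python3 -m crank '0 0 0 0 0 0 0.6;0 0 0 0 0 0 1;0 0 0 0 0 0 1;0 0 0 0 0 0 1;0 0 0 0 0 0 1' 25
```

```text
t: 13.1
tcp_pos: [606.7, 123.5, 73.0]
ee_rot: [0.51, -0.487, 0.494, -0.508]
contact_force: [-0.1, 0.4, 0.8]
gripper_width: 34.4
t: 13.6
tcp_pos: [607.9, 123.5, 74.9]
ee_rot: [0.51, -0.486, 0.495, -0.509]
contact_force: [-0.6, -0.1, 5.0]
gripper_width: 13.5
```

```bash
python3 -m crank '0 0 2 0 0 -0.1 1;0 0 2 0 0 -0.22 1;0 0 2 0 0 -0.34 1;0 0 2 0 0 -0.46 1;0 0 2 0 0 -0.58 1;0 0 2 0 0 -0.7 1;0 0 2 0 0 -0.82 1;0 0 2 0 0 -0.91 1;0 0 2 0 0 -0.91 1;0 0 2 0 0 -0.91 1'; python3 -m crank '0 0 0 0 0 0 0.5;0 0 0 0 0 0 0.2;0 0 0 0 0 0 0.2;0 0 30 0 0 0 0.2;0 0 60 0 0 0 0.2;-50 0 110 0 0 0 0.2;-100 0 110 0 0 0 0.2;-130 0 110 0 0 0 0.2;-130 0 110 0 0 0 0.2'
python3 - <<'E'
from h import *
f=grab('top');g=grab('side')
a=cv2.resize(f['image'][150:220,236:306],(400,400),interpolation=cv2.INTER_CUBIC); 
b=cv2.resize(g['image'][200:290,230:330],(444,400),interpolation=cv2.INTER_CUBIC)
c=cv2.resize(np.hstack([a,b]),(800,379)); cv2.imwrite('pics/c6.png',np.clip(c[:,:,::-1]*1.4,0,255))
E
```

```text
t: 14.6
tcp_pos: [606.2, 124.1, 75.1]
ee_rot: [0.246, -0.661, 0.667, -0.239]
contact_force: [-1.0, 3.2, -7.4]
gripper_width: 13.4
t: 15.5
tcp_pos: [471.0, 124.3, 184.5]
ee_rot: [0.247, -0.661, 0.667, -0.239]
contact_force: [-0.3, -0.7, -0.9]
gripper_width: 34.0[ WARN:0@10.590] global loadsave.cpp:1063 imwrite_ Unsupported depth image for selected encoder is fallbacked to CV_8U.
```

View pics/c6.png

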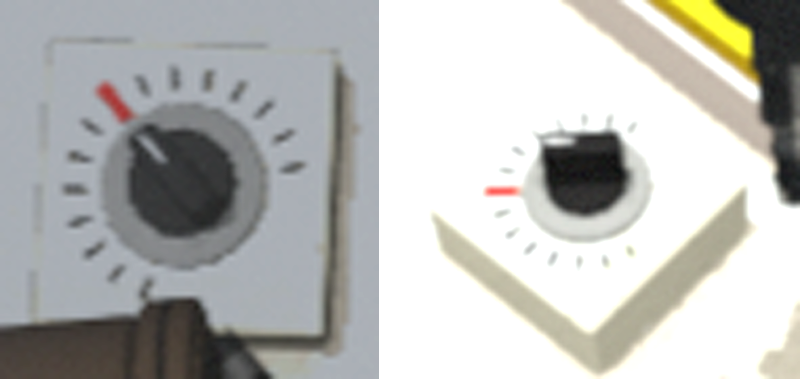

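The pointer line, crop (140,135) to (163,160), points close to the red mark at (113,102). A quick numeric check will confirm this before hand-in.

Run:
```python
from h import *
f=grab('top'); im=f['image'].astype(int); V=im.max(2)
# crop px -> full: x=236+X*70/379, y=150+Y*70/379
k=70/379; c=cv2.resize(f['image'][150:220,236:306],(379,379),interpolation=cv2.INTER_CUBIC); G=cv2.cvtColor(c,cv2.COLOR_RGB2GRAY)
m=np.zeros_like(G); m[140:168,140:175]=1; m&=(G>62).astype(np.uint8)
n,l,s,cc=cv2.connectedComponentsWithStats(m); print(s)
i=1+np.argmax(s[1:,4]); ys,xs=np.where(l==i); v=cv2.fitLine(np.c_[xs,ys].astype(np.float32),cv2.DIST_L2,0,.01,.01).ravel()
W=lambda X,Y,z: ray(f,236+X*k,150+Y*k,z)[:2]
p=W(v[2],v[3],94);q=W(v[2]+20*v[0],v[3]+20*v[1],94);a=np.arctan2(*(q-p)[::-1])%np.pi
r=W(113,102,50)-np.array([606.,123.5]); t=p-np.array([606.,123.5])
print('line dir',a,'axis->line centre',np.arctan2(t[1],t[0]),p,'red',np.arctan2(r[1],r[0]))
```

```text
[[     0      0    379    379 143329]
 [   140    140     27     23    312]]
line dir 0.7485189039359765 axis->line centre 0.7842446441590593 [614.39406534 131.87472221] red 0.6992489836853897
```

```bash
python3 -c "
from rig import env
print(env.get_obs()['t'],env.get_obs()['contact_force']);print(env.sign_off())"
```

```text
15.65 [ 0.06920117 -0.13866481  0.64637514]
the job is handed in; nothing more can be done
None
```

The job is done and handed in at about 15.7 s of the 48 s allowed. The hand-in gives no verdict, so these are my own checks:

- **Egg in the cup:** I rolled the brown egg along the right-hand track with two slightly opened fingers. In the top and side views it sat about 2–3 mm from the cup's middle by eye. One colour-mask centroid read about 4.5 mm off in y, against the 6 mm limit; I put that down to the egg's tapered shape.
- **Cup pressed home:** I pressed at about 3–4 N while the cup sank roughly 9.3 mm. The force then rose to 11.4 N with no more movement, which I took as the firm stop, and it stayed well under the 30 N limit. While pressing, the fingertip slid about 2 mm in x. The picture afterwards still showed the egg centred.
- **Dial:** I turned it clockwise by 0.91 rad. The red mark is at 2.4 rad. The tool angle gives 2.39 rad, and the two image estimates give 2.34 and 2.31 rad. They disagree slightly, but all are within the 0.15 rad tolerance.
- **Everything else:** The arm was clear at hand-in, with about 0.6 N (noise) on the force reading. I never moved close to the cream eggs, tub or torch, but I did not re-measure where they stand.

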